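# Feed a bench dog through the tumbler's counterweighted flap

### The arm

A 6-joint arm with a two-finger parallel gripper is mounted at the origin on a cart in front of the work surface, level with it; the furniture and walls round the work are solid. World frame = base frame: x ahead of the robot, y to its left, z up, the work surface at z = 0. Lengths are in m, angles in rad, forces in N, time in s.
With the tool pointing down it reaches from about 0.3 to 0.775 m from the base axis. Payload 14.6 kg.
Tool frame: the origin (TCP) lies midway between the tips of the shut fingers; the grasp point (between the pads) lies 19 mm behind it; z points along the fingers, x is the direction in which the jaws open and shut, and the axes are right-handed (so a half turn about z gives the same grasp; the last joint's range is limited). The gripper opens to 85 mm and grips with 20 to 120 N. Pads are 22 mm wide; open, the fingers measure 114 mm over their backs; the gripper's body (76 mm by 85 mm) begins 54 mm behind the grasp point. The pads swing forward as they close: fully open they stand 13 mm farther back than shut.
Start: joints at [-1.293, 0.3, 1.521, -0, 1.321, -0.067], TCP at [0.186, -0.518, 0.231] pointing down, gripper open.
Joint ranges: [-3.03, 3.03], [-0.79, 2.21], [0.23, 2.52], [-1.04, 4.18], [0, 3.07], [-2.55, 2.55]. Speed limits (rad/s): [2.22, 2.22, 2.57, 3.14, 3.14, 3.14].

### API

Orientations are given as a rotation vector (axis times angle).
In Python, from bench import robot gives the robot as it stands.
- The arm moves only by the tool jog_arm, never from a script. Its argument "increments" is a list that holds one entry, the list of rows, each a list of 5 numbers: the shift along the tool's x, y, z in mm, then the turn about the tool's z in degrees, then the gripper's target within -1 to 1 (shut at 1, half-way at 0, fully open at -1). A call has 1 to 8 rows; each row shifts and turns the pose as measured when the row begins, along the tool's axes as they then stand; what a row does not reach is not made up. A row lasts 1/8 s, in which the tool goes at most 62.5 mm and 10.7 degrees, less where a joint would pass 70% of its speed; a pose out of reach is approached as far as the arm can. A call with a gripper value outside its range is refused whole. The fingers move at their own pace and stop on an object; "squeeze" is the grip in N (left out, the last holds). Time passes only in rows, so rows that do not move let the fingers close. It gives the time, the measured TCP pose, the force and the opening at its end, in the units of the state.
- robot.get_obs(): the state, without advancing time (a new reading comes with each control period).
- robot.camera(name): name is "scene" or "top" or "wrist"; returns a dict with "frame" (400x640x3 uint8, red, green, blue), "fovy" (degrees; the focal length in pixels is half the picture's height over the tangent of half this angle, whatever the lens; pixels are square), "cx", "cy" (the principal point, pixels), "R" (3x3) and "t" (3): a world point X has camera coordinates R X + t. Camera axes: x right, y down, z forward; pixel columns grow to the right and rows downward; lengths in m; the calibration is good to about 2 mm. The wrist camera is an equidistant fisheye: a pixel r from the principal point sees the ray r / f radians off the axis. A picture is of the moment at which its call begins. There is no depth.
- robot.job_done(): hands the job in, once; it reports no verdict.
The state is a dict: "t": time; "q": joint angles; "qvel": joint speeds; "joint_torque": joint torques, N m; "ee_pos": TCP position; "tcp_rot": TCP orientation; "wrist_force": force on the tool from outside, world axes, zero at the start; "ft_torque": the same for the moment, N m; "opening": finger opening in m.
Only numpy, scipy, OpenCV 4.12 (cv2) and the standard library are available. Lean on these libraries where they do the work, as an engineer would, in place of code of your own. Each camera call takes 0.05 s, during which the arm holds its last target.

### The job

Feed the steel bench dog that lies on the tumbler's feed shelf into the tumbler: with the fingertips push it along the shelf until it lies wholly on the flap, then press the flap down so that the dog slides off it into the trough under the hood, and take the hand away so that the counterweight swings the flap fully shut. Only push and press, never pick the dog up, and leave the spare bench dog, the oil can, the sanding block and the roll of tape where they are.

Things in the scene. Friction and masses are not known exactly. Their poses are not given: they have to be found in the camera images.
- tumbler: Bench-top vibratory tumbler, a grey sheet-metal trough on rubber feet, 490 mm long, 205 mm wide, fixed. Origin: on the bench top under the middle of the flap's hinge line. x is the feed direction (shelf, flap, barred hood, motor), z up, y across; the counterweight hangs outside on the -y side (the robot's). Trough inside: x = 0 to 265 mm, floor 29 mm above the bench.
- shelf_mid (a point): Middle of the flat feed shelf, on its top, 130 mm above the bench. Axes as the tumbler's. The shelf is 140 mm long in x and ends 2 mm before the hinge line. Guides run along both sides of shelf and flap, 90 mm either side of the middle, 12 mm high beside the shelf and 6 mm beside the flap.
- flap (a joint): Flap angle, rad: 0 shut (level with the shelf, held up by the counterweight), grows as the far edge swings down, at most 0.8. Hinge along y at tumbler x = 0, z = 124 mm. The dog's weight does not open it: that takes about 6 N down 75 mm past the hinge (4 N with the dog on), and a damper adds about 4 N at 30 mm/s. Let go, it shuts by itself in about 1 s.
- flap_edge (a point): Middle of the flap's far, free edge, on its upper face. The smooth steel plate is 97 mm long (tumbler x = 4 to 101 mm) and 176 mm wide, flush with the shelf when shut. Tilted beyond about 0.2 rad it lets the dog slide off by itself; a finger held on the plate in front of the dog would block it, one beside it does not.
- hood_lip (a point): Middle of the top of the front lip of the hood (a frame with guard bars over the trough), 106 mm past the hinge line and 10 mm above the shelf (screw heads 12 mm). On the shut flap the lip stops the dog; the dog passes below it once the flap is about 0.35 rad down.
- bench_dog_center (a point): Bench dog to be fed: stubby square steel peg, 80 mm long, about 0.34 kg, lying across the feed shelf (its length within 0.5 rad of the tumbler's y axis). The point is its centre, 11 mm above its underside. Its y axis runs along its length, head at +y: shank 24 mm wide, 20 mm high; head 22 mm long, 32 mm wide, 24 mm high.
- spare_dog_center (a point): Spare bench dog of the same kind, lying on the bench, not to be moved; the point is its centre, 11 mm above the bench.
- oil_can: Copper-coloured oil can with a bent spout, 69x86x150 mm, on the bench, not to be moved; origin under its middle.
- sanding_block: Sanding block, 52x91x29 mm, on the bench, not to be moved; origin under its middle.
- tape_roll: Roll of masking tape lying flat, 68 mm across, 19 mm high, on the bench, not to be moved; origin under its middle.
Things that resemble listed ones, but are neither listed nor needed, are in the scene too. Leave any purple look-alike of the part that bears bench_dog_center alone.

How it is judged:
By the outcome, as a careful person would: the job done as asked, in the order asked, and still so for the second after the job is handed in, with the robot touching nothing.
It also fails if it takes over 48 s, if anything falls off the work surface, if the arm or the gripper's body presses on something with over 40 N, if the wrist force passes 120 N, or if a joint passes its speed limit or range.

## Working session

There is one attempt and no reset: what is moved stays moved. The work goes in short steps, Python scripts to look and compute and a tool call to move; the robot and the scene stay as the last step left them, time stands still between calls to the robot, and variables do not carry over. Pictures are saved under pics/ and viewed, and the job is handed in when it is done.

Besides the shell and the picture viewer there is one more tool, called after ">>>" as name([rows], argument=value, ...), one row to a line, values as JSON. jog_arm: Moves the arm, as the interface text tells. Its arguments: {"type":"object","properties":{"increments":{"type":"array","items":{"type":"array","items":{"type":"array","items":{"type":"number"}}}},"squeeze":{"type":"number"}},"required":["increments"]}

```bash
mkdir -p pics; ls; cat > h.py <<'E'
import numpy as np, cv2, pickle
def save(n,img,s=1.0):
    cv2.imwrite(f'pics/{n}.png',cv2.cvtColor(cv2.resize(img,None,fx=s,fy=s),cv2.COLOR_RGB2BGR))
def f(c): return c['frame'].shape[0]/2/np.tan(np.radians(c['fovy'])/2)
def ray(c,u,v):
    d=np.array([(u-c['cx'])/f(c),(v-c['cy'])/f(c),1.]); R=np.array(c['R']);t=np.array(c['t'])
    return -R.T@t, R.T@d
def onz(c,u,v,z):
    o,d=ray(c,u,v); return o+d*(z-o[2])/d[2]
def proj(c,X):
    p=np.array(c['R'])@np.array(X)+np.array(c['t']); return p[:2]/p[2]*f(c)+[c['cx'],c['cy']]
E
python3 - <<'E'
from bench import robot
from h import *
for n in ['scene','top','wrist']:
    c=robot.camera(n); pickle.dump(c,open(n+'0.pkl','wb')); save(n+'0',c['frame'],1.25); print(n,c['fovy'],c['cx'],c['cy'],np.round(c['R'],3).tolist(),np.round(c['t'],3))
o=robot.get_obs();print(o)
E
```

```text
pics
scene 55.33475930574527 316.50718459215096 198.56191351954436 [[-0.888, -0.459, -0.007], [-0.282, 0.557, -0.782], [0.363, -0.692, -0.624]] [0.49  0.212 1.161]
top 51.81203464257532 317.2933108348296 196.05251694899442 [[0.022, -1.0, 0.004], [-0.98, -0.022, -0.2], [0.2, 0.0, -0.98]] [0.035 0.572 1.354]
wrist 65.70646984690485 319.0503717319348 201.63051744677176 [[0.337, -0.942, -0.001], [-0.895, -0.321, 0.31], [-0.293, -0.104, -0.951]] [-0.549 -0.038  0.38 ]
{'t': 0.15, 'q': array([-1.29262901e+00,  3.00325097e-01,  1.52140793e+00, -1.31105768e-05,
        1.32070504e+00, -6.66259281e-02]), 'qvel': array([-0.00081386, -0.0021369 , -0.00161059,  0.00012008, -0.00074001,
        0.00093768]), 'joint_torque': array([-1.89706065e-03, -5.43669426e+01, -3.61889684e+01, -1.65793854e-04,
        3.17399645e-03,  8.17476894e-05]), 'ee_pos': array([ 0.18583587, -0.51747513,  0.23087466]), 'tcp_rot': array([-2.56916295e+00,  1.80713277e+00,  1.04526357e-03]), 'wrist_force': array([ 0.14089812, -0.00508505,  0.60712731]), 'ft_torque': array([-4.56872056e-02,  7.77811493e-03,  4.67299144e-05]), 'opening': 0.08523921750323851}
```

View pics/scene0.png

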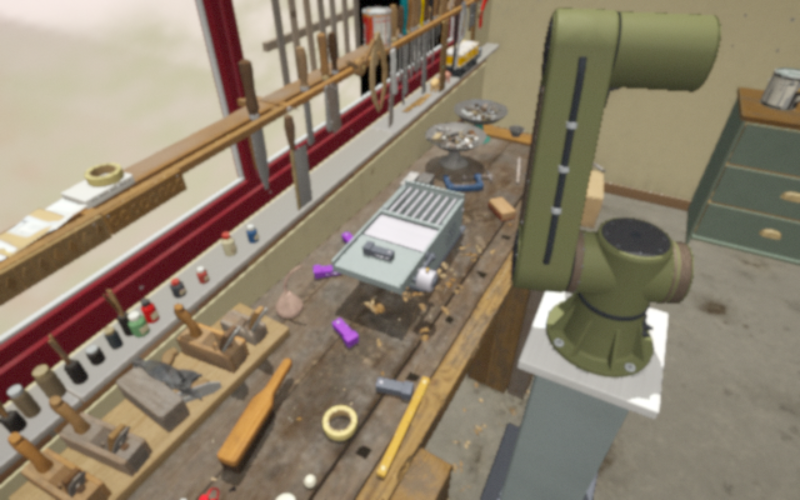

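View pics/top0.png

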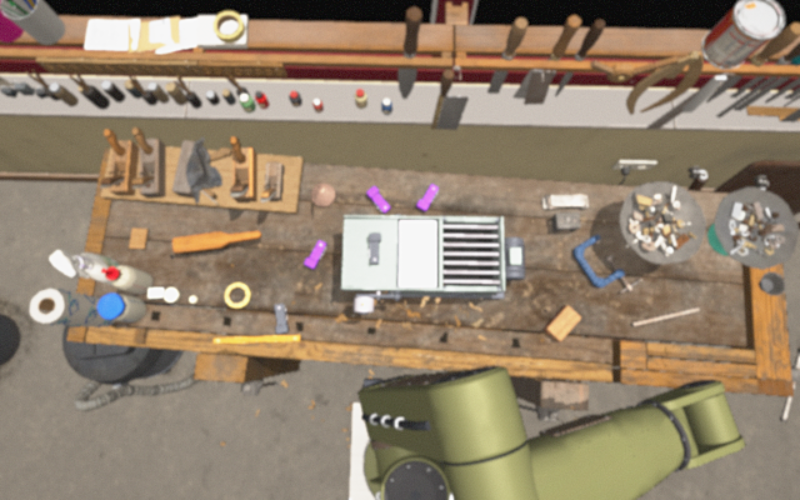

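View pics/wrist0.png

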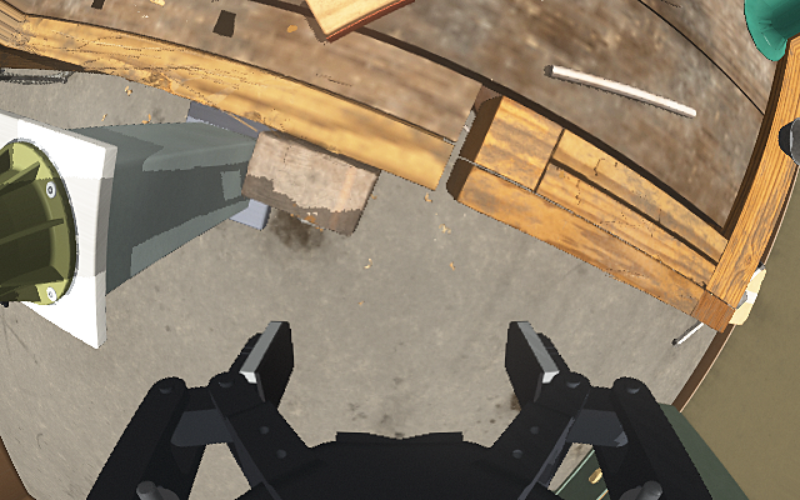

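The scene picture shows the tumbler with the steel dog on its shelf at (378,250) of 800. The top picture shows the dog at (374,248), with the feed direction to the image right (world -y). Next I'll take close crops.

```bash
python3 - <<'E'
from h import *
c=pickle.load(open('top0.pkl','rb'));save('topcrop',c['frame'][150:260,240:440],4)
c=pickle.load(open('scene0.pkl','rb'));save('scenecrop',c['frame'][130:290,250:400],3.7)
E
```

```text
(no output)
```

View pics/topcrop.png

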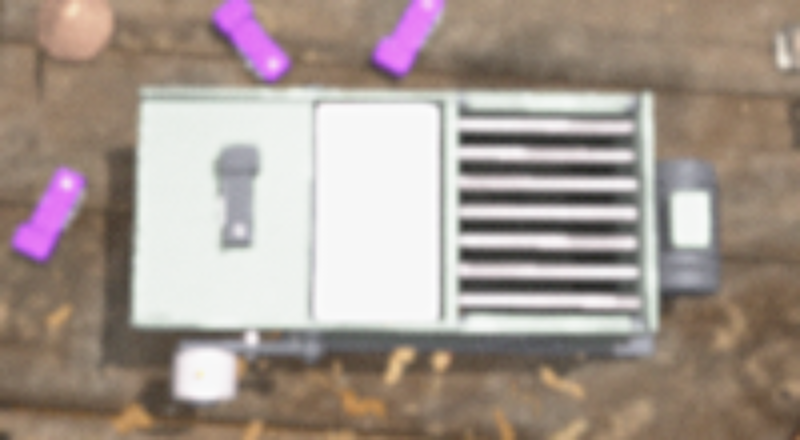

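View pics/scenecrop.png

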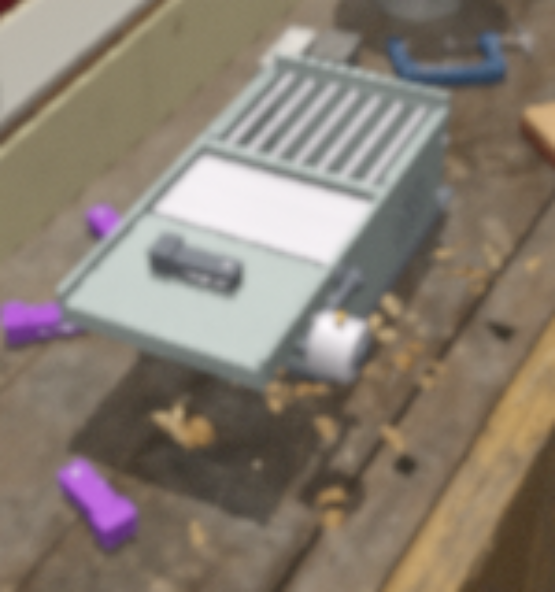

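The crop shows the grey steel dog on the shelf at crop (237,195), head up (+x world, the tumbler's +y) and nearly parallel to the tumbler's y. The things that could be mistaken for it, in top-view pixels of the 800-wide picture, are the grey spare on the bench (281,318) and three purple look-alikes at (316,254), (378,198) and (428,196). The dog on the shelf at (374,248) is the one. Now I'll measure it.

```bash
python3 - <<'E'
from h import *
c=pickle.load(open('top0.pkl','rb'))
g=c['frame']
def P(u,v,z,l): 
    p=onz(c,240+(u+.5)/4-.5,150+(v+.5)/4-.5,z); print(l,np.round(p,4)); return p
# flap bright mask
m=cv2.inRange(g,(225,225,225),(255,255,255)); m[:, :300]=0; m[:,360:]=0;m[:150]=0;m[260:]=0
n,lab,st,ce=cv2.connectedComponentsWithStats(m); i=1+np.argmax(st[1:,4]); 
cn=cv2.findContours((lab==i).astype(np.uint8),0,1)[0][0]; r=cv2.minAreaRect(cn.astype(np.float32)); print(r)
for q in cv2.boxPoints(r): print('flap',np.round(onz(c,q[0],q[1],.13),4))
print('flapc',onz(c,*r[0],.13))
# dog dark mask on shelf
sub=g[180:218,285:312].astype(int); 
d=(sub.sum(2)<480).astype(np.uint8)
n,lab,st,ce=cv2.connectedComponentsWithStats(d); i=1+np.argmax(st[1:,4]); print(st[i],ce[i])
cn=cv2.findContours((lab==i).astype(np.uint8),0,1)[0][0]+[285,180]; r=cv2.minAreaRect(cn.astype(np.float32));print(r)
for q in cv2.boxPoints(r): print('dog',np.round(onz(c,q[0],q[1],.15),4))
print('dogc',onz(c,*r[0],.151))
pts=np.array([onz(c,x+285,y+180,.151)[:2] for y,x in zip(*np.where(lab==i))]); mu=pts.mean(0);w,V=np.linalg.eigh(np.cov((pts-mu).T));print(mu,V[:,1],np.sqrt(w*12))
for u,v,z,l in [(140,100,.142,'shelf far-left guide'),(133,325,.142,'near-left'),(312,108,.13,'hinge far'),(312,318,.13,'hinge near'),(450,100,.14,'lip far'),(450,322,.14,'lip near'),(655,92,.14,'hood end far'),(658,328,.14,'hood end near'),(205,375,.12,'cw')]: P(u,v,z,l)
E
```

```text
((334.0, 203.5), (55.0, 30.0), 90.0)
flap [0.6239 0.0433 0.13  ]
flap [ 0.6262 -0.0552  0.13  ]
flap [ 0.445  -0.0564  0.13  ]
flap [0.4428 0.0395 0.13  ]
flapc [ 0.53325844 -0.00719313  0.13      ]
[ 9  9 10  6 31] [12.93548387 11.93548387]
((298.41180419921875, 192.3529510498047), (9.216353416442871, 4.850712776184082), 14.03624439239502)
dog [0.5589 0.1243 0.15  ]
dog [0.5744 0.121  0.15  ]
dog [0.5677 0.0921 0.15  ]
dog [0.5522 0.0955 0.15  ]
dogc [0.56308461 0.10817532 0.151     ]
[0.56441903 0.10974385] [0.06114076 0.99812915] [0.01248862 0.03352943]
shelf far-left guide [0.6222 0.1878 0.142 ]
near-left [0.4386 0.1855 0.142 ]
hinge far [0.6217 0.0478 0.13  ]
hinge near [0.4488 0.044  0.13  ]
lip far [ 0.6285 -0.0646  0.14  ]
lip near [ 0.4468 -0.0655  0.14  ]
hood end far [ 0.6391 -0.232   0.14  ]
hood end near [ 0.4457 -0.2305  0.14  ]
cw [0.4023 0.1286 0.12  ]
```

```bash
cat >> h.py <<'E'
from scipy.spatial.transform import Rotation as Ro
def tool(o,X=None,xdir=None):
    R=Ro.from_rotvec(o['tcp_rot']).as_matrix()
    print('t',round(o['t'],2),'pos',np.round(o['ee_pos'],4),'F',np.round(o['wrist_force'],1),'open',round(o['opening'],4),'x-axis',np.round(R[:,0],3),'y',np.round(R[:,1],3),'z',np.round(R[:,2],3),'yawx',np.degrees(np.arctan2(R[1,0],R[0,0])).round(2))
    if X is not None: print('delta tool mm',np.round(R.T@(np.array(X)-o['ee_pos'])*1000,1))
E
python3 - <<'E'
from bench import robot
from h import *
o=robot.get_obs(); tool(o,[.56,.16,.23])
c=pickle.load(open('top0.pkl','rb'));g=c['frame'].astype(int).sum(2)//3
print(g[183:214,290:308])
E
```

```text
t 0.15 pos [ 0.1858 -0.5175  0.2309] F [ 0.1 -0.   0.6] open 0.0852 x-axis [ 0.338 -0.941 -0.001] y [-0.941 -0.338 -0.   ] z [-0.     0.001 -1.   ] yawx -70.24
delta tool mm [-511.1 -581.1    1.3]
[[235 234 236 236 237 238 239 238 238 239 237 239 239 239 239 240 240 240]
 [236 235 236 237 237 237 237 236 237 236 238 237 236 237 238 239 240 240]
 [235 236 237 238 237 233 230 229 225 223 223 226 227 228 233 239 241 241]
 [236 237 237 237 234 221 211 200 192 189 189 194 197 204 222 237 240 240]
 [237 236 238 236 227 197 179 173 171 170 173 171 173 178 204 229 240 241]
 [237 237 237 231 210 175 161 164 166 167 169 168 170 171 193 225 238 241]
 [237 238 234 220 186 158 160 161 164 167 166 169 167 170 185 222 238 242]
 [237 236 228 196 160 151 156 167 164 168 168 165 162 167 185 222 239 241]
 [238 236 227 190 157 148 155 154 159 162 160 161 157 157 176 221 239 242]
 [237 236 228 188 152 139 146 148 147 149 149 149 143 140 172 220 239 240]
 [236 236 229 197 159 145 146 146 144 146 149 153 142 144 186 229 240 241]
 [237 237 233 211 173 159 160 160 161 161 167 165 163 177 222 239 241 240]
 [2
[... 722 characters left out ...]
177 211 237 241 240 240]
 [238 236 237 234 231 225 193 162 173 182 179 171 170 208 236 241 240 239]
 [239 238 237 237 231 209 170 167 190 217 210 188 174 206 238 242 239 239]
 [238 238 238 237 228 187 159 170 203 232 230 196 176 211 234 241 239 239]
 [238 238 238 237 225 176 157 171 196 225 224 194 181 216 237 241 239 238]
 [238 238 239 236 223 177 156 163 170 185 187 174 184 220 236 241 240 239]
 [238 238 237 234 220 168 141 140 144 141 146 143 170 215 237 240 239 239]
 [237 238 238 234 217 174 148 147 148 151 150 155 183 222 236 240 239 239]
 [238 237 238 236 226 197 194 202 211 213 211 218 225 234 239 239 241 239]
 [237 238 239 239 233 224 226 235 237 239 237 238 239 241 240 239 239 240]]
```

```bash
python3 - <<'E'
from h import *
c=pickle.load(open('top0.pkl','rb'))
for u,v,z,l in [(298.5,186.0,.154,'head end'),(298.8,209.3,.15,'tail end top'),(293.6,190,.154,'headL'),(304.1,190,.154,'headR'),(295.8,203,.15,'shL'),(302.8,203,.15,'shR')]: print(l,np.round(onz(c,u,v,z),4))
print('cam',-np.array(c['R']).T@c['t'])
w=pickle.load(open('wrist0.pkl','rb'));print('wcam',-np.array(w['R']).T@w['t'])
for psi in np.arange(-70.2,1,5.0):
    a=np.radians(psi); X=np.array([np.cos(a),np.sin(a)]);Y=np.array([np.sin(a),-np.cos(a)]); s=np.array([26.7,48.4]); print(psi.round(1),np.round([X@s,Y@s]))
E
```

```text
head end [0.5833 0.1084 0.154 ]
tail end top [0.5083 0.1053 0.15  ]
headL [0.5698 0.1237 0.154 ]
headR [0.5706 0.0901 0.154 ]
shL [0.5284 0.1155 0.15  ]
shR [0.5289 0.0932 0.15  ]
cam [0.28904621 0.04732305 1.44138294]
wcam [ 0.26173686 -0.48987515  0.37244734]
-70.2 [-36. -42.]
-65.2 [-33. -45.]
-60.2 [-29. -47.]
-55.2 [-25. -50.]
-50.2 [-20. -51.]
-45.2 [-16. -53.]
-40.2 [-11. -54.]
-35.2 [ -6. -55.]
-30.2 [ -1. -55.]
-25.2 [  4. -55.]
-20.2 [  8. -55.]
-15.2 [ 13. -54.]
-10.2 [ 18. -52.]
-5.2 [ 22. -51.]
-0.2 [ 27. -48.]
```

The dog's centre is at about (0.546, 0.106), 76 mm long as measured (80 nominal) with the shank 22 mm wide, and the head points to +x. The flap measures 97 mm from y 0.041 to -0.056, so the hinge is at y≈0.045. That matches the given sizes, so I'll go over.

>>> jog_arm([
  [[-36, -42, 0, -5, 0.41], [-33, -45, 0, -5, 0.41], [-29, -47, 0, -5, 0.41], [-25, -50, 0, -5, 0.41], [-20, -51, 0, -5, 0.41], [-16, -53, 0, -5, 0.41], [-11, -54, 0, -5, 0.41], [-6, -55, 0, -5, 0.41]],
])

```text
t: 1.15
ee_pos: [0.4001, -0.1177, 0.2301]
tcp_rot: [-3.037, 0.795, 0.001]
wrist_force: [-0.1, -0.8, 1.0]
opening: 0.0251
```

```bash
python3 - <<'E'
from bench import robot
from h import *
tool(robot.get_obs(),[.543,.165,.2])
E
```

```text
t 1.15 pos [ 0.4001 -0.1177  0.2301] F [-0.1 -0.8  1. ] open 0.0251 x-axis [ 0.872 -0.49  -0.001] y [-0.49  -0.872 -0.002] z [-0.     0.002 -1.   ] yawx -29.32
delta tool mm [ -13.8 -316.4   30.8]
```

>>> jog_arm([
  [[-2, -45, 0, -4.3, 0.41], [1, -45, 0, -4.3, 0.41], [5, -45, 0, -4.3, 0.41], [8, -45, 0, -4.3, 0.41], [11, -44, 0, -4.3, 0.41], [15, -43, 0, -4.3, 0.41], [18, -42, 0, -4.3, 0.41]],
])

```text
t: 2.02
ee_pos: [0.5431, 0.1788, 0.2301]
tcp_rot: [-3.139, -0.053, 0.001]
wrist_force: [0.9, -0.4, -0.7]
opening: 0.0252
```

```bash
python3 - <<'E'
from bench import robot
from h import *
tool(robot.get_obs(),[.543,.155,.138])
for n in ['top','wrist']:
    c=robot.camera(n); pickle.dump(c,open(n+'1.pkl','wb')); 
    save(n+'1',c['frame'][150:260,240:440] if n=='top' else c['frame'],4 if n=='top' else 1.25)
E
```

```text
t 2.02 pos [0.5431 0.1788 0.2301] F [ 0.9 -0.4 -0.7] open 0.0252 x-axis [ 0.999  0.034 -0.001] y [ 0.034 -0.999 -0.002] z [-0.001  0.002 -1.   ] yawx 1.92
delta tool mm [-0.8 24.  92.1]
```

View pics/wrist1.png

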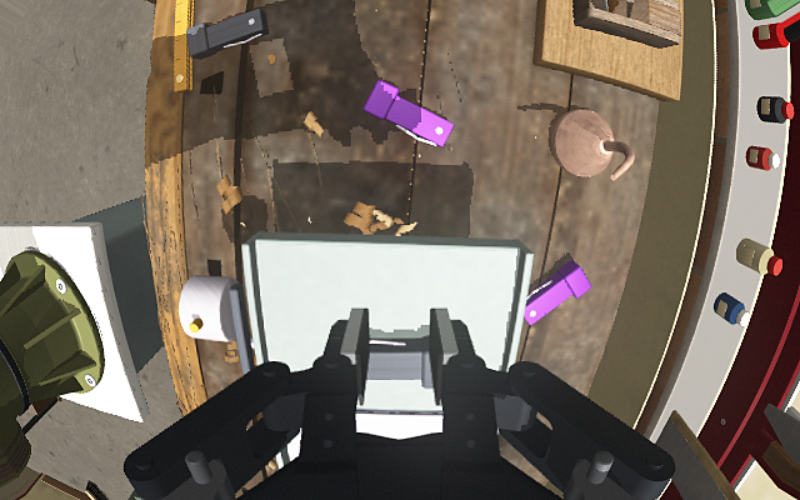

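View pics/top1.png

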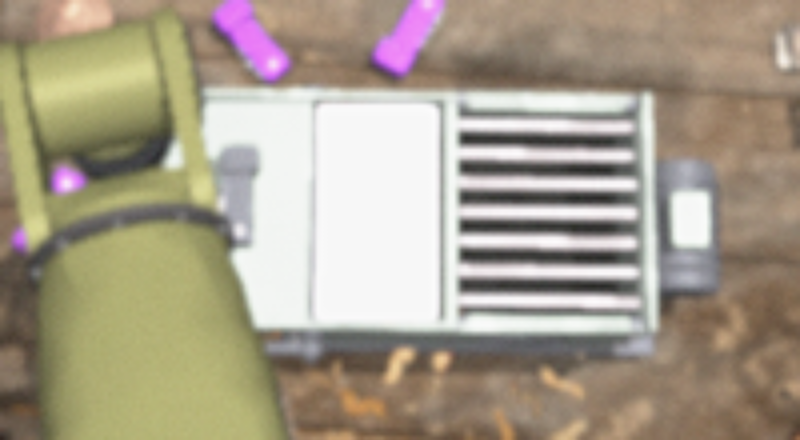

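The wrist view shows the steel dog beyond the fingers at (400,365), with free shelf above it in the image. The top view shows the dog undisturbed. I'll go down behind the dog.

>>> jog_arm([
  [[-8, 18, 20, 0, 0.5], [0, 6, 35, 0, 0.5], [0, 0, 25, 0, 0.5], [0, 0, 9, 0, 0.5], [0, 0, 0, 0, 0.5]],
])

```text
t: 2.75
ee_pos: [0.535, 0.1545, 0.1379]
tcp_rot: [-3.139, -0.054, 0.003]
wrist_force: [0.1, 0.2, -0.0]
opening: 0.0214
```

```bash
python3 - <<'E'
from bench import robot
from h import *
tool(robot.get_obs(),[.536,.155,.138])
c=robot.camera('scene'); pickle.dump(c,open('s2.pkl','wb')); save('scene2',c['frame'][130:290,250:400],3.7)
c=robot.camera('wrist'); save('wrist2',c['frame'],1.25)
E
```

```text
t 2.75 pos [0.535  0.1545 0.1379] F [ 0.1  0.2 -0. ] open 0.0214 x-axis [ 0.999  0.034 -0.002] y [ 0.034 -0.999 -0.002] z [-0.002  0.002 -1.   ] yawx 1.97
delta tool mm [ 1.  -0.5 -0.1]
```

View pics/scene2.png

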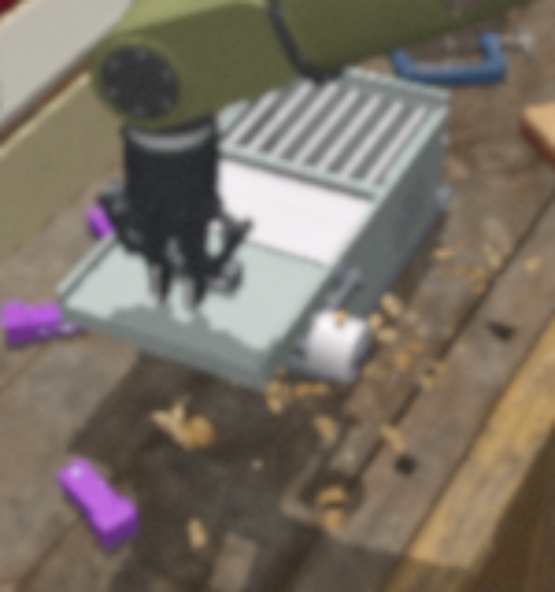

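View pics/wrist2.png

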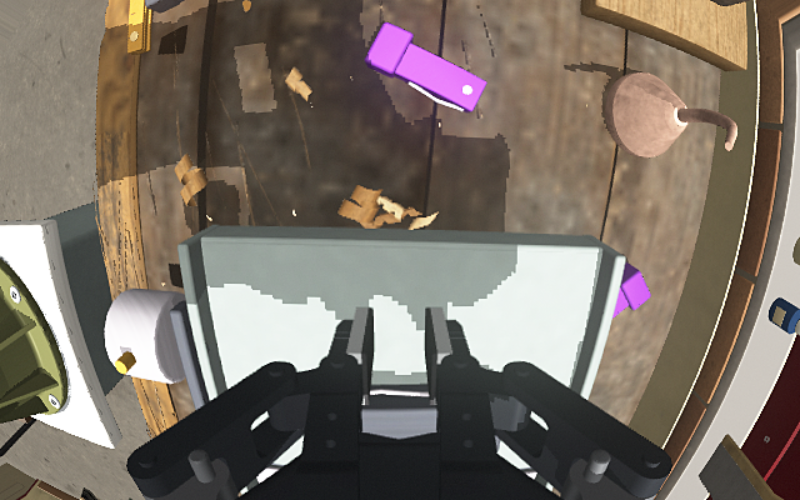

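The fingers stand on the shelf side behind the dog, which is seen between and beyond the fingertips. They touch nothing. I'll push.

>>> jog_arm([
  [[0, 10, 0, 0, 0.5], [0, 10, 0, 0, 0.5], [0, 10, 0, 0, 0.5], [0, 10, 0, 0, 0.5], [0, 10, 0, 0, 0.5], [0, 10, 0, 0, 0.5], [0, 10, 0, 0, 0.5]],
])

```text
t: 3.72
ee_pos: [0.5386, 0.0803, 0.1405]
tcp_rot: [-3.138, -0.055, -0.004]
wrist_force: [-0.3, 1.1, -0.6]
opening: 0.0212
```

```bash
python3 - <<'E'
from bench import robot
from h import *
tool(robot.get_obs(),[.536,.013,.138])
c=robot.camera('scene'); save('scene3',c['frame'][130:290,250:400],3.7)
c=robot.camera('top'); save('top3',c['frame'][150:260,240:440],4)
E
```

```text
t 3.73 pos [0.5386 0.0803 0.1405] F [-0.3  1.1 -0.6] open 0.0212 x-axis [0.999 0.035 0.002] y [ 0.035 -0.999 -0.003] z [ 0.002  0.003 -1.   ] yawx 1.99
delta tool mm [-4.9 67.2  2.3]
```

View pics/scene3.png

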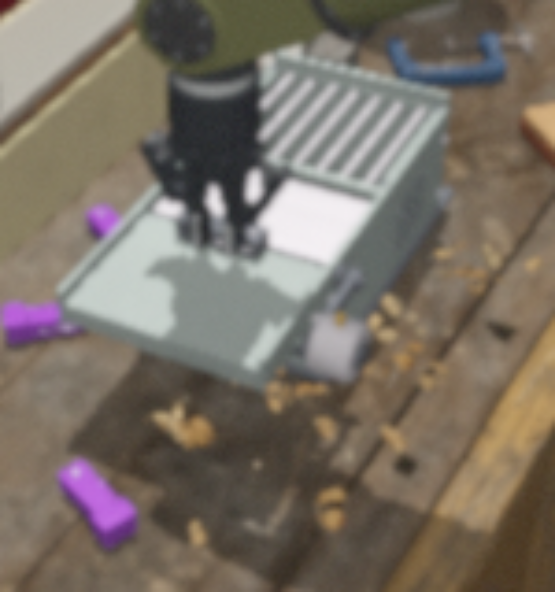

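View pics/top3.png

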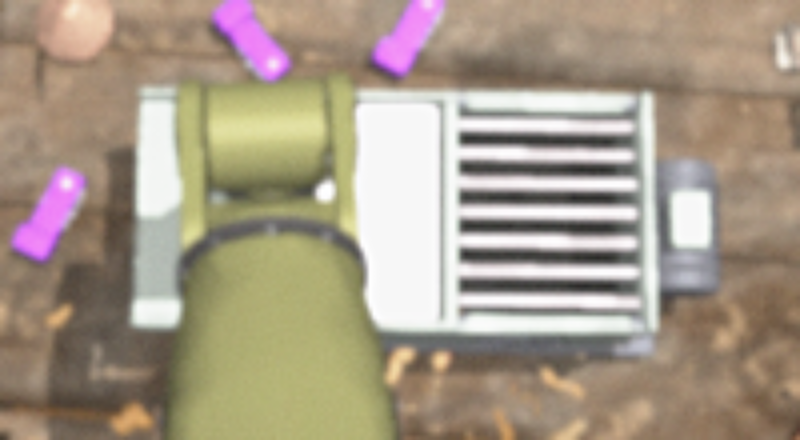

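The scene view shows the dog ahead of the fingertips and still across the shelf. I'll push on.

>>> jog_arm([
  [[-1, 10, 1, 0, 0.5], [-1, 10, 1, 0, 0.5], [-1, 10, 0, 0, 0.5], [-1, 10, 0, 0, 0.5], [0, 9, 0, 0, 0.5], [0, 9, 0, 0, 0.5]],
])

```text
t: 4.58
ee_pos: [0.5365, 0.0183, 0.1384]
tcp_rot: [-3.138, -0.054, -0.005]
wrist_force: [0.6, 1.2, 0.7]
opening: 0.0215
```

```bash
python3 - <<'E'
from bench import robot
from h import *
tool(robot.get_obs(),[.536,.013,.138])
c=robot.camera('wrist'); pickle.dump(c,open('w4.pkl','wb')); save('wrist4',c['frame'],1.25)
c=robot.camera('scene'); save('scene4',c['frame'][130:290,250:400],3.7)
E
```

```text
t 4.58 pos [0.5365 0.0183 0.1384] F [0.6 1.2 0.7] open 0.0215 x-axis [0.999 0.034 0.003] y [ 0.034 -0.999 -0.003] z [ 0.003  0.003 -1.   ] yawx 1.98
delta tool mm [-0.7  5.2  0.4]
```

View pics/scene4.png

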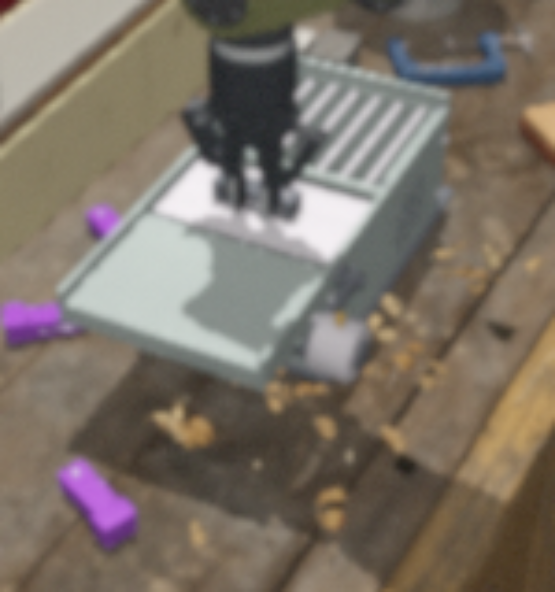

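View pics/wrist4.png

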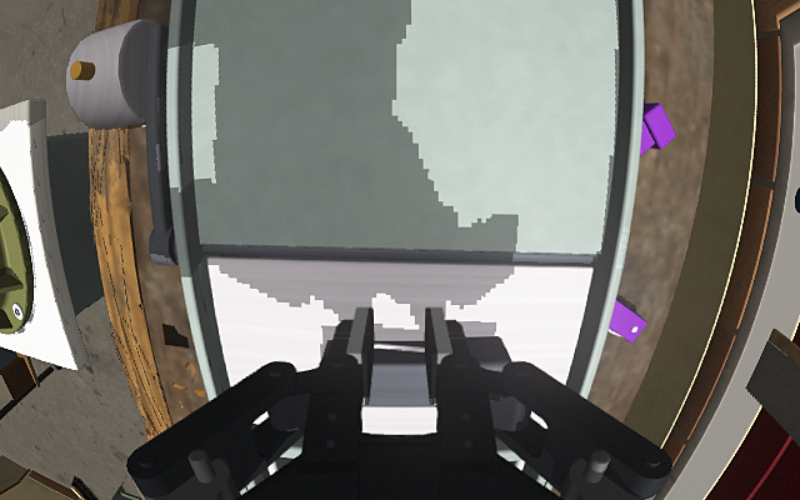

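The scene and wrist views show the dog wholly past the hinge slot (wrist row ~252) on the bright flap. Its back edge is about 35 mm past the slot. I'll back off, lift, shut the fingers and go beside the dog on the robot's side.

>>> jog_arm([
  [[0, -12, 0, 0, 0.5], [0, -5, -30, 0, 0.5], [0, 0, -45, 0, 1], [-30, 20, -10, 0, 1], [-34, 20, 0, 0, 1], [0, 0, 0, 0, 1]],
])

```text
t: 5.42
ee_pos: [0.4712, -0.0031, 0.2255]
tcp_rot: [-3.139, -0.058, -0.003]
wrist_force: [-0.1, 0.1, -0.6]
opening: -0.0
```

```bash
python3 - <<'E'
from bench import robot
from h import *
tool(robot.get_obs(),[.472,-.02,.135])
c=robot.camera('wrist'); pickle.dump(c,open('w5.pkl','wb')); save('wrist5',c['frame'],1.25)
c=robot.camera('scene'); pickle.dump(c,open('s5.pkl','wb')); save('scene5',c['frame'][130:290,250:400],3.7)
c=robot.camera('top'); pickle.dump(c,open('t5.pkl','wb')); save('top5',c['frame'][150:260,240:440],4)
E
```

```text
t 5.42 pos [ 0.4712 -0.0031  0.2255] F [-0.1  0.1 -0.6] open -0.0 x-axis [0.999 0.037 0.002] y [ 0.037 -0.999 -0.002] z [ 0.002  0.002 -1.   ] yawx 2.13
delta tool mm [ 0.  17.2 90.4]
```

View pics/scene5.png

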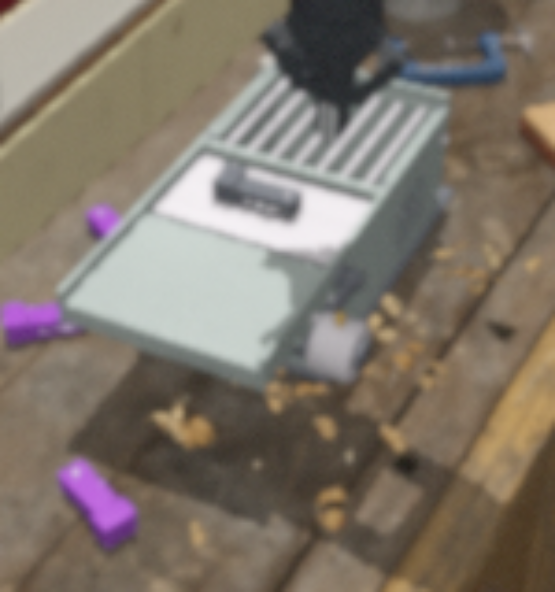

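View pics/wrist5.png

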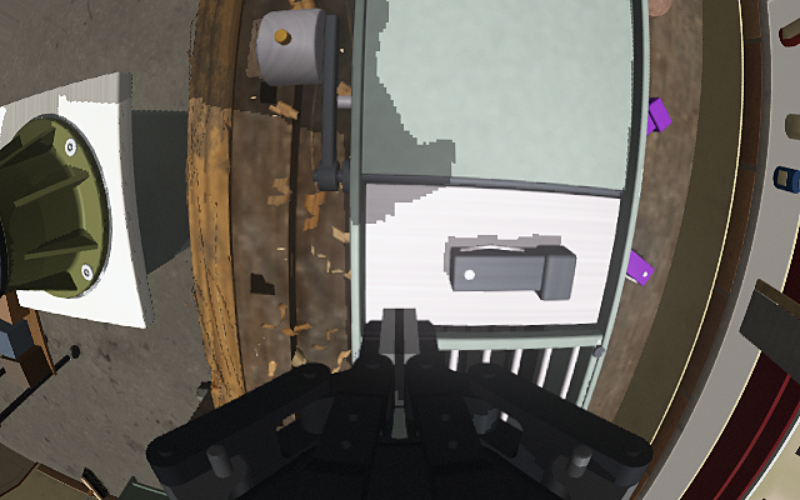

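View pics/top5.png

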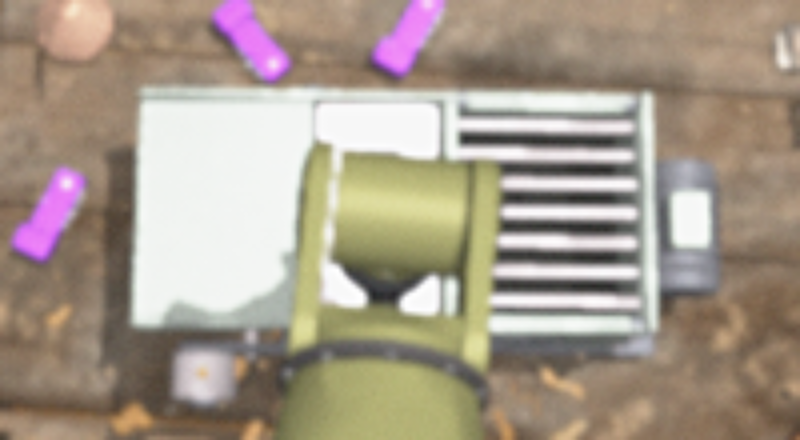

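The wrist view shows the dog wholly on the flap, from (452,270) to (575,275), with the slot above it at row ~185 and the lip below at row ~330. I'll check the free strip with fisheye rays.

```bash
python3 - <<'E'
from h import *
c=pickle.load(open('w5.pkl','rb'))
def fz(U,V,z):
    u,v=U/1.25,V/1.25; dx,dy=u-c['cx'],v-c['cy']; r=np.hypot(dx,dy); th=r/f(c)
    d=np.array(c['R']).T@np.array([np.sin(th)*dx/r,np.sin(th)*dy/r,np.cos(th)]); o=-np.array(c['R']).T@np.array(c['t']); return np.round(o+d*(z-o[2])/d[2],4)
for U,V,z,l in [(451,250,.15,'tail back top'),(453,288,.15,'tail front top'),(576,250,.154,'head back'),(576,297,.154,'head front'),(366,182,.13,'flap near hinge'),(620,194,.13,'flap far hinge'),(363,327,.13,'near free'),(602,325,.13,'far free')]: print(l,fz(U,V,z))
E
```

```text
tail back top [0.5027 0.009  0.15  ]
tail front top [ 0.5059 -0.0154  0.15  ]
head back [0.5819 0.0132 0.154 ]
head front [ 0.5885 -0.0188  0.154 ]
flap near hinge [0.4502 0.0447 0.13  ]
flap far hinge [0.6238 0.0479 0.13  ]
near free [ 0.449  -0.0558  0.13  ]
far free [ 0.6313 -0.0535  0.13  ]
```

>>> jog_arm([
  [[5, 17, 30, 0, 1], [0, 0, 35, 0, 1], [0, 0, 17, 0, 1], [0, 0, 0, 0, 1]],
])

```text
t: 6.08
ee_pos: [0.4809, -0.0169, 0.1398]
tcp_rot: [-3.138, -0.065, -0.001]
wrist_force: [0.5, 1.1, 0.3]
opening: -0.0004
```

```bash
python3 - <<'E'
from bench import robot
from h import *
tool(robot.get_obs(),[.476,-.02,.10])
c=robot.camera('wrist'); save('wrist6',c['frame'],1.25)
E
```

```text
t 6.08 pos [ 0.4809 -0.0169  0.1398] F [0.5 1.1 0.3] open -0.0004 x-axis [0.999 0.041 0.001] y [ 0.041 -0.999 -0.003] z [ 0.001  0.003 -1.   ] yawx 2.37
delta tool mm [-5.1  3.  39.8]
```

View pics/wrist6.png

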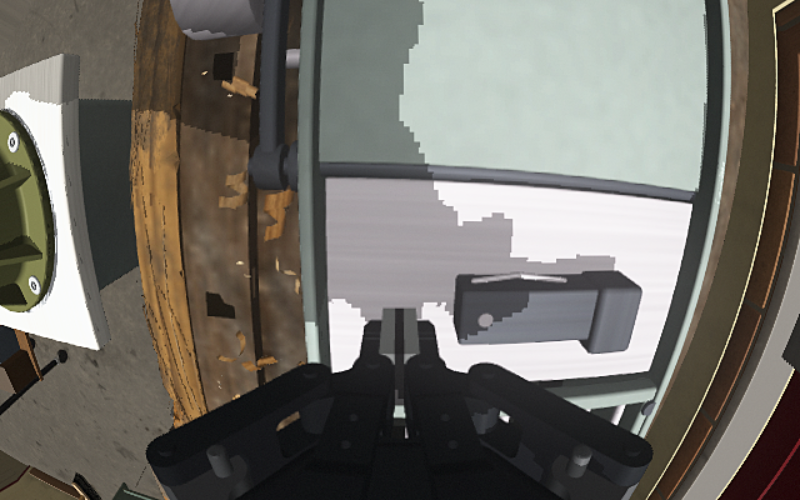

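The fingertips are beside the dog's tail at (400,340), with the dog at (455-640,310), about 8 mm clear. I'll shift 5 mm away from it and press.

>>> jog_arm([
  [[-5, 3, 0, 0, 1], [0, 0, 5, 0, 1], [0, 0, 6, 0, 1], [0, 0, 6, 0, 1], [0, 0, 6, 0, 1], [0, 0, 6, 0, 1]],
])

```text
t: 6.88
ee_pos: [0.479, -0.0204, 0.115]
tcp_rot: [-3.14, -0.066, -0.017]
wrist_force: [-2.3, -0.5, 12.0]
opening: 0.0003
```

```bash
python3 - <<'E'
from bench import robot
from h import *
tool(robot.get_obs(),[.476,-.02,.10])
c=robot.camera('wrist'); save('wrist7',c['frame'],1.25)
E
```

```text
t 6.88 pos [ 0.479  -0.0204  0.115 ] F [-2.3 -0.5 12. ] open 0.0003 x-axis [0.999 0.042 0.011] y [ 0.042 -0.999 -0.001] z [ 0.011  0.001 -1.   ] yawx 2.4
delta tool mm [-3.1 -0.5 15. ]
```

View pics/wrist7.png

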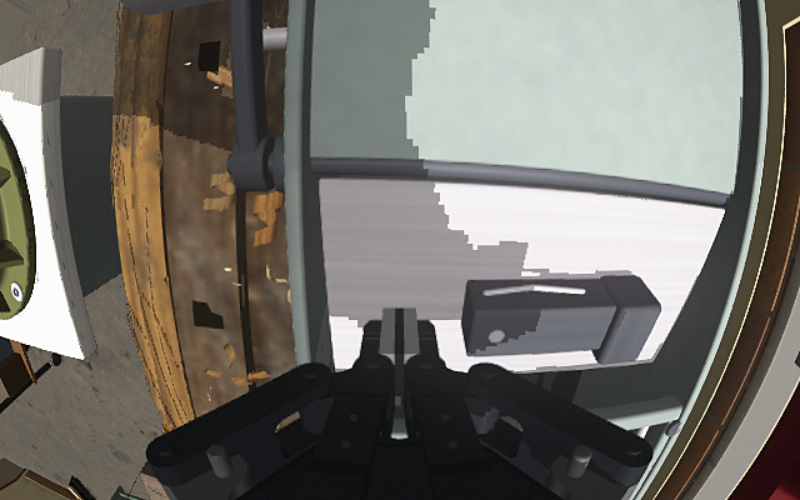

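The flap is tilting, about 0.27 rad at z 0.115, and the dog at (560,320) is about to slide. The force is 12 N. I'll press further.

>>> jog_arm([
  [[-1, 0, 6, 0, 1], [-1, 0, 6, 0, 1], [0, 0, 6, 0, 1], [0, 0, 6, 0, 1], [0, 0, 5, 0, 1], [0, 0, 3, 0, 1], [0, 0, 2, 0, 1]],
])

```text
t: 7.8
ee_pos: [0.4864, -0.0228, 0.0879]
tcp_rot: [3.136, 0.064, 0.056]
wrist_force: [1.0, -3.1, 9.0]
opening: 0.0
```

```bash
python3 - <<'E'
from bench import robot
from h import *
tool(robot.get_obs(),[.476,-.02,.09])
c=robot.camera('wrist'); save('wrist8',c['frame'],1.25)
c=robot.camera('scene'); save('scene8',c['frame'][130:290,250:400],3.7)
E
```

```text
t 7.8 pos [ 0.4864 -0.0228  0.0879] F [ 1.  -3.1  9. ] open 0.0 x-axis [0.999 0.041 0.036] y [ 0.041 -0.999  0.005] z [ 0.036 -0.004 -0.999] yawx 2.36
delta tool mm [-10.2  -3.3  -2.5]
```

View pics/wrist8.png

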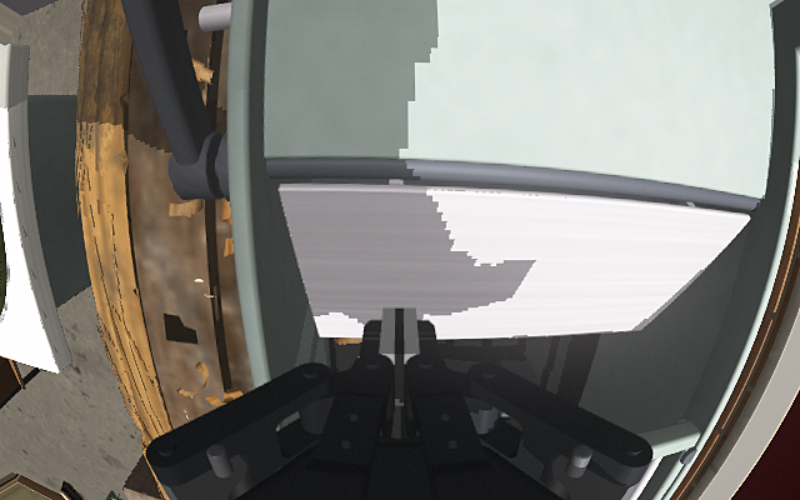

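View pics/scene8.png

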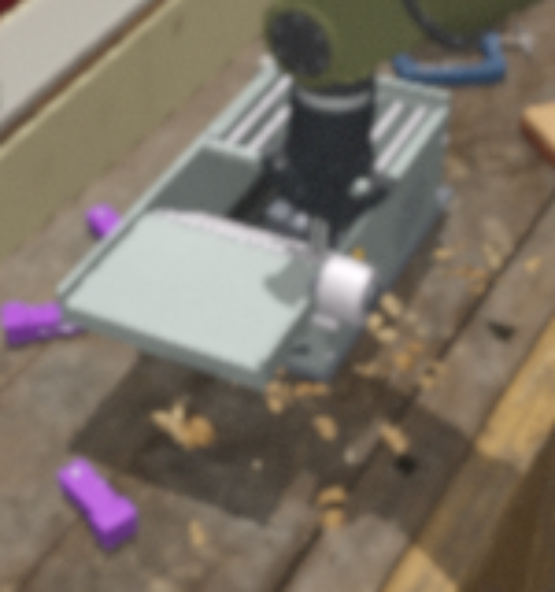

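The flap plate is empty and steeply tilted in the wrist view; the dog has slid off. I'll raise the hand straight up and let the flap follow.

>>> jog_arm([
  [[-1, 0, -10, 0, 1], [-1, 0, -12, 0, 1], [-1, 0, -15, 0, 1], [-1, 0, -30, 0, 1], [0, 0, -40, 0, 1], [0, 0, -40, 0, 1], [-20, -40, -10, 0, 1], [-20, -45, 0, 0, 1]],
])

```text
t: 8.9
ee_pos: [0.4315, 0.0612, 0.2531]
tcp_rot: [3.137, 0.058, 0.061]
wrist_force: [1.0, 1.4, -0.5]
opening: 0.0002
```

>>> jog_arm([
  [[-15, -50, 0, 0, 1], [-15, -50, 0, 0, 1], [-15, -50, 0, 0, 1], [-10, -45, 0, 0, 1], [0, 0, 0, 0, 1], [0, 0, 0, 0, 1], [0, 0, 0, 0, 1], [0, 0, 0, 0, 1]],
])

```text
t: 9.9
ee_pos: [0.3647, 0.2595, 0.2562]
tcp_rot: [3.139, 0.059, 0.07]
wrist_force: [0.7, 0.1, 1.3]
opening: -0.0001
```

```bash
python3 - <<'E'
from bench import robot
from h import *
tool(robot.get_obs())
c=robot.camera('wrist'); save('wrist9',c['frame'],1.25)
c=robot.camera('scene'); save('scene9',c['frame'][100:290,250:400],3.1)
c=robot.camera('top'); pickle.dump(c,open('t9.pkl','wb')); save('top9',c['frame'][150:260,240:440],4)
E
```

```text
t 9.9 pos [0.3647 0.2595 0.2562] F [0.7 0.1 1.3] open -0.0001 x-axis [0.998 0.037 0.045] y [ 0.037 -0.999  0.002] z [ 0.045 -0.001 -0.999] yawx 2.15
```

View pics/top9.png

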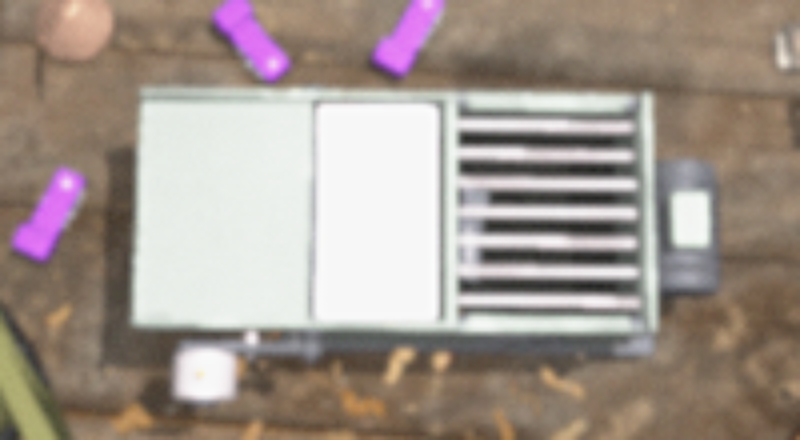

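View pics/scene9.png

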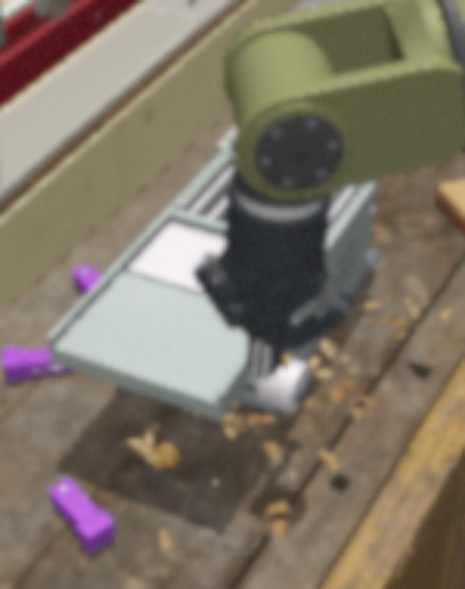

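The top view shows the flap shut, the counterweight back at (205,375), and the dog under the bars at (473,225). I'll compare it with the first picture.

```bash
python3 - <<'E'
from h import *
a=pickle.load(open('top0.pkl','rb'))['frame'].astype(int);c=pickle.load(open('t9.pkl','rb'));b=c['frame'].astype(int)
d=np.abs(a-b).max(2); d=cv2.blur(d.astype(np.float32),(3,3)); m=(d>25).astype(np.uint8)
n,l,s,ce=cv2.connectedComponentsWithStats(m)
for i in range(1,n):
    if s[i,4]>6: print(s[i],ce[i].round(1))
print('flap diff max',d[178:230,318:352].max(),'cw',d[236:252,282:300].max())
for z in (.04,.051): print('dog',onz(c,240+472/4,150+228/4,z).round(3))
save('fulldiff9',c['frame'][120:290,60:640],1.35); save('hood9',c['frame'][165:235,345:410],8)
E
```

```text
[293 186  13  27 262] [298.9 198.2]
[355 197   8   5  37] [358.4 198.9]
[354 204   8   5  33] [357.2 206.1]
[354 211   7   6  36] [357.1 213.4]
[  186   224   409   176 29446] [377.8 340.2]
[222 231   4   3   9] [223.7 231.9]
[194 306  16  11 117] [200.5 311.3]
[241 317   7   7  29] [243.9 320.3]
[433 318  38  11 249] [451.2 323.5]
[434 331   4   2   7] [435.7 331.6]
[325 347  13   9  77] [331.4 351.2]
[260 391   5   5  15] [262.  393.1]
[262 396   4   4  12] [263.8 397.9]
flap diff max 8.444445 cw 7.888889
dog [ 0.54  -0.094  0.04 ]
dog [ 0.538 -0.093  0.051]
```

View pics/hood9.png

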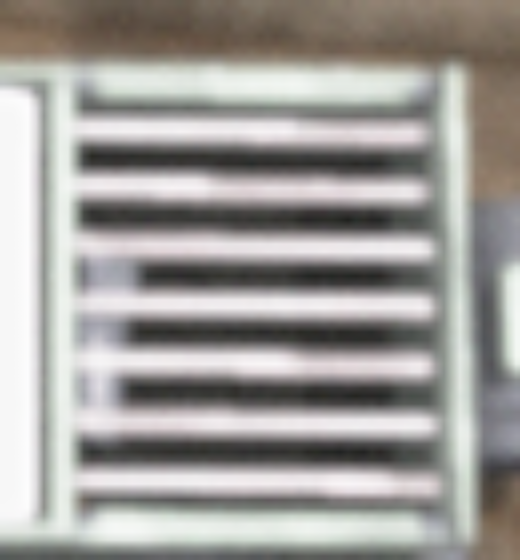

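View pics/fulldiff9.png

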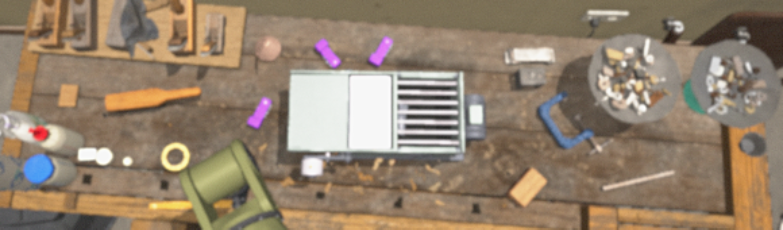

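```bash
python3 - <<'E'
from bench import robot
o=robot.get_obs(); print(o['t'],o['wrist_force']); print(robot.job_done())
E
```

```text
10.05 [0.27875746 0.90105756 0.31280369]
the job is handed in; nothing more can be done
None
```

The bench dog is in the trough under the hood and the flap is fully shut; I handed the job in at 10.05 s. I pushed the dog along the shelf with the fingertips until it lay wholly on the flap. Then I pressed the flap down beside it with shut fingers, at about 12 N, to roughly 0.7 rad. The dog slid off, and I lifted the hand away.

**Last checks:**
- **Flap and counterweight:** in the final top view both match the first picture, with no visible difference.
- **Dog:** it shows under the guard bars at about (0.54, -0.09), close behind the front lip. Part of it is hidden by the lip and the bars.
- **Hand:** clear of everything at z 0.256, with the wrist force near zero.
- **Other things:** nothing on the bench looked moved. The spare dog was hidden by the arm in the last top view, so I could not check it; the hand only passed high above that area.

The tool tilted by about 2 degrees and drifted about 7 mm sideways during the press. It came within a few millimetres of where the dog's tail had lain, but the dog slid off without being blocked.

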